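Start a screen exposure

TASK

Start exposing the coated screen that lies in the exposure unit: push the raised lid fully shut without slamming it, switch on the big mains rocker at the left, then the narrow vacuum-pump rocker in the middle, then press the small round start button all the way in and let it come back out. Only push and press with the fingertips: never lift the lid, and leave the timer dial, the mushroom-headed stop button and the ink jar and tape roll beside the unit as they are.

Things in the scene. Friction and masses are not known exactly. Their poses are not given: they have to be found in the camera images.
- unit: Exposure unit, fixed: grey steel box 500 deep (its x) x 520 wide (y) x 95 mm high. Origin: centre of its underside, on the table; x to its rear (away from the robot), y to its left, z up. The front 130 mm of its top is a flat control deck (z = 95 mm) with five black controls in a row at x = -185 mm, left to right: mains rocker, timer dial, pump rocker, start, stop. The lid covers the rest.
- lid: Grey steel lid, 365 deep x 500 wide x 38 mm thick, hinged along the unit's y at x = 245, z = 96 mm of the unit, opened 0.12 to 0.30 rad at the start. Origin: middle of its front lower edge (x = -120, z = 96 mm of the unit when shut). Stiff balanced hinge: stays where left; pushing its front down takes 6 to 8 N, then a rigid stop. Two 33 mm high handles on top, at y = +-165 mm.
- lid_push (a point): Point on the lid's top face, midway between the two bow handles, 35 mm behind the lid's front edge; moves with the lid. With the lid shut it lies at x = -85, y = 0, z = 134 mm of the unit.
- mains (a joint): Mains rocker, rad: 0 = off, 0.42 = on. Black, 36 long (unit's x) x 30 mm wide, pivot along the unit's y at x = -185, y = 170, z = 102.5 mm. Top is a shallow V: when off the near half is level and the far half (lid side) stands up 7 mm at its end; press the far half down level to turn it on. Takes 4 to 6 N, snaps over at half-way and stays. Its bezel is 3 mm below the level half.
- mains_press (a point): Middle of the raised far half of the mains rocker, on its surface, 12.6 mm from the pivot; moves with the rocker. Off: at x = -173.5, z = 107.6 mm of the unit; on: at z = 102.5 mm.
- pump (a joint): Vacuum-pump rocker, rad: 0 = off, 0.42 = on. As the mains rocker but 30 mm long x 16 mm wide, pivot at x = -185, y = -5, z = 102.5 mm of the unit; when off its far half stands up 6 mm at its end; takes 5 to 7 N.
- pump_press (a point): Middle of the raised far half of the pump rocker, on its surface, 10.5 mm from the pivot; moves with the rocker. Off: at x = -175.4, z = 106.8 mm of the unit; on: at z = 102.5 mm.
- start (a joint): Start button, m: 0 = out, 0.005 = fully in. Small black round cap 23 mm across in a steel bezel 29 mm across and 4 mm high, at x = -185, y = -90 mm of the unit. Travels 5 mm straight down against a spring (1.5 N at first, 5 N fully in) and comes back by itself.
- start_top (a point): Centre of the top of the start button's cap, at z = 108 mm of the unit when out (103 mm fully in). Moves with the cap.
- stop (a joint): Stop button, m: 0 = out, 0.005 = fully in. Leave it alone. Black mushroom head 40 mm across, at x = -185, y = -175 mm of the unit.
- stop_top (a point): Centre of the top of the stop button's mushroom head, at z = 123.5 mm of the unit.
- timer_mark (a point): Outer end of the white line on top of the timer dial, 12 mm from the dial's axis. Leave it alone. The dial is black, 38 mm across at its skirt and 20 mm high, axis at x = -185, y = 82 mm of the unit; it may be set to any angle.
- ink_jar: Bystander: white ink jar with black cap, 76 mm across, 95 mm high, standing left or right of the unit. Origin: centre of its underside.
- tape_roll: Bystander: roll of tape lying flat, 104 mm across, 36 mm high, on the unit's other side. Origin: centre of its underside.

How it is judged:
By the outcome, as a careful person would: the job done as asked, in the order asked, and still so for the second after the job is handed in, with the robot touching nothing.
It also fails if it takes over 48 s, if anything falls off the work surface, if the arm or the gripper's body presses on something with over 40 N, if the wrist force passes 120 N, or if a joint passes its speed limit or range.

ROBOT

A 6-joint arm with a two-finger parallel gripper is mounted at the origin on the work surface. World frame = base frame: x ahead of the robot, y to its left, z up, the work surface at z = 0. Lengths are in m, angles in degrees, forces in N, time in s.
With the tool pointing down it reaches from about 0.25 to 0.725 m from the base axis. Payload 9.7 kg.
Tool frame: the origin (TCP) lies on the centre line of the jaws, within the pads' length; the fingertips stand 19 mm ahead of it and the grasp point (between the pads) is the TCP (bot.tcp_to_tips is the z of the fingertips in the tool frame, in m); z points along the fingers, y is the line along which they close (so a half turn about z gives the same grasp; the last joint's range is limited). The gripper opens to 85 mm and grips with 20 to 120 N. Pads are 22 mm wide; open, the fingers measure 114 mm over their backs; the gripper's body (76 mm by 85 mm) begins 54 mm behind the grasp point. The pads swing forward as they close: fully open they stand 13 mm farther back than shut.
Start: joints at [65.145, 4.979, 10.078, 95.1, 0, 90], TCP at [0.231, 0.499, 0.219] pointing down, gripper open.
Joint ranges: [-179.16, 179.16], [-48.56, 103.87], [-65.8, 70.77], [-126.05, 130.52], [-82.76, 87.17], [-180, 180]. Speed limits (degrees/s): [127.2, 127.2, 147.25, 180, 180, 180].

INTERFACE

Orientations are given as [roll, pitch, yaw] about the fixed x, y, z axes, in that order (R = Rz(yaw) Ry(pitch) Rx(roll)).
In Python, from workcell import bot gives the robot as it stands. The module is installed in compiled form; this text tells all that it offers.
- The arm moves only by the tool play_rows, never from a script. Its argument "increments" is a list of rows, each an object with "slide": the shift along the tool's x, y, z in mm, a list of three; "angular": the turn, a rotation vector about the tool's x, y, z in degrees, a list of three; "claw": the opening, from -1 (shut) to 1 (fully open). In form: [{"slide": [x, y, z], "angular": [rx, ry, rz], "claw": claw}, ...]. A call has 1 to 8 rows; each row shifts and turns the commanded pose from where the row before left it, along the tool's axes as they then stand; what a row does not reach is not made up. A row lasts 1/10 s, in which the tool goes at most 50 mm and 8.59 degrees, less where a joint would pass 70% of its speed; a pose out of reach is approached as far as the arm can. A call is refused whole if a number of a shift passes 50 or a number of a turn 8.59, either way. A call with a gripper value outside its range is refused whole. The fingers move at their own pace and stop on an object; "squeeze" is the grip in N (left out, the last holds). Time passes only in rows, so rows that do not move let the fingers close. It gives the time, the measured TCP pose, the force, the opening and the grip force at its end, in the units of the state.
- bot.get_obs(): the state, without advancing time (a new reading comes with each control period).
- bot.camera(name): name is "scene" or "side" or "wrist"; returns the picture (480x640x3 uint8, red, green, blue); there is no depth.
- bot.camera_info(name): a dict with "fovy" (degrees; the focal length in pixels is half the picture's height over the tangent of half this angle, whatever the lens; pixels are square), "cx", "cy" (the principal point, pixels), "R" (3x3) and "t" (3): a world point X has camera coordinates R X + t. Camera axes: x right, y down, z forward; pixel columns grow to the right and rows downward; lengths in m; the calibration is good to about 2 mm. The wrist camera is an equidistant fisheye: a pixel r from the principal point sees the ray r / f radians off the axis. A picture is of the moment at which its call begins: read the wrist's pose just before it. camera_info takes no time and is no camera call; for the wrist camera it gives the pose at the moment of the call.
- bot.job_done(): hands the job in; it is judged then, once.
The state is a dict: "time": time; "q": joint angles; "qd": joint speeds; "joint_efforts": joint torques, N m; "ee_pos": TCP position; "tcp_rot": TCP orientation; "wrist_force": force on the tool from outside, world axes, zero at the start; "torque": the same for the moment, N m; "opening": finger opening in m; "grasp_force": force on a finger pad.
Only numpy, scipy, OpenCV 4.12 (cv2) and the standard library are available. Lean on these libraries where they do the work, as an engineer would, in place of code of your own. Each camera call takes 0.05 s, during which the arm holds its last target. There are 200 camera calls.

## Working session

There is one attempt and no reset: what is moved stays moved. The work goes in short steps, Python scripts to look and compute and a tool call to move; the robot and the scene stay as the last step left them, time stands still between calls to the robot, and variables do not carry over. Pictures are saved under pics/ and viewed, at most 10 in all, crops included, and the job is handed in when it is done.

Besides the shell and the picture viewer there is one more tool, called after "Call:" as name([rows], argument=value, ...), one row to a line, values as JSON. play_rows: Moves the arm, as the interface text tells. Its arguments: {"type":"object","properties":{"increments":{"type":"array"},"squeeze":{"type":"number"}},"required":["increments"]}

```bash
mkdir -p pics; python3 - <<'E'
from workcell import bot
import cv2
for n in ("scene","side"):
    cv2.imwrite(f"pics/{n}0.png",bot.camera(n)[...,::-1])
    i=bot.camera_info(n);print(n,i)
o=bot.get_obs();print(o)
E
```

```text
scene {'fovy': 49.051964808397116, 'cx': 315.8346355630436, 'cy': 240.55129134041596, 'R': array([[-0.58638545,  0.80995708, -0.01102868],
       [ 0.6564022 ,  0.46715018, -0.59237393],
       [-0.47464541, -0.3545987 , -0.80558767]]), 't': array([ 0.34559258, -0.30593499,  1.52964357])}
side {'fovy': 43.16414118186244, 'cx': 311.510421733431, 'cy': 238.97722453738544, 'R': array([[ 8.62884368e-01, -5.05401337e-01, -2.37925026e-04],
       [-2.96052788e-01, -5.05076691e-01, -8.10709740e-01],
       [ 4.09613616e-01,  6.99619200e-01, -5.85448256e-01]]), 't': array([-0.509671  ,  0.23825942,  1.25342464])}
{'time': 0.1, 'q': array([6.51460090e+01, 5.00917432e+00, 1.00408060e+01, 9.51009181e+01,
       1.34950199e-03, 8.99982993e+01]), 'qd': array([-0.02007007, -0.00253234,  0.14104594,  0.02243343,  0.00668443,
       -0.04698542]), 'joint_efforts': array([ 3.75203999e-04, -5.21565020e+01,  4.65651798e+01,  1.60373625e-02,
       -4.50658877e-05,  1.42741166e-05]), 'ee_pos': array([0.23107087, 0.49886476, 0.21825845]), 'tcp_rot': array([-1.79930714e+02, -1.35155760e-03,  1.55147708e+02]), 'wrist_force': array([ 0.64467081, -0.36239052, -0.48237181]), 'torque': array([-0.01349569, -0.00133674,  0.02817816]), 'grasp_force': 0.0, 'opening': 0.08503284600306911}
```

View pics/scene0.png

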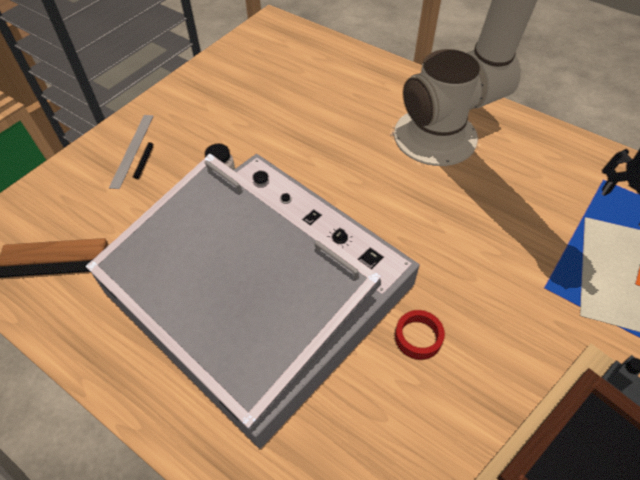

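View pics/side0.png

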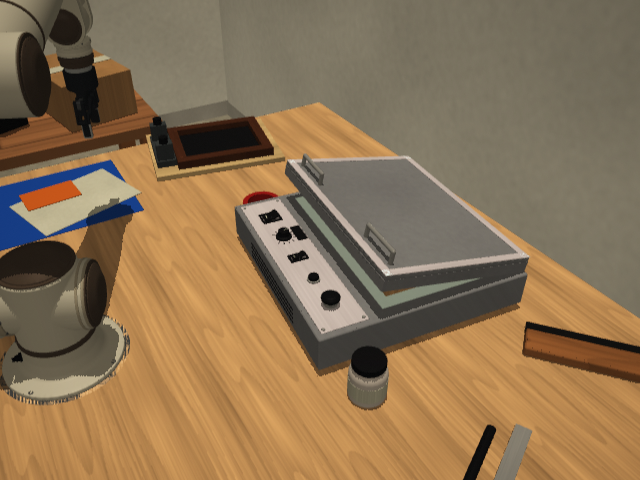

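The scene view shows the unit with the deck controls from stop (260,178) to mains (370,258), and the lid open. The side view shows the same row from mains (270,216) to stop (331,298), with the jar at (368,375). I'll enlarge both.

```bash
python3 - <<'E'
import cv2
a=cv2.imread("pics/scene0.png")[140:300,200:430];cv2.imwrite("pics/sc.png",cv2.resize(a,None,fx=3.4,fy=3.4,interpolation=cv2.INTER_CUBIC))
a=cv2.imread("pics/side0.png")[150:350,220:400];cv2.imwrite("pics/sd.png",cv2.resize(a,None,fx=3,fy=3,interpolation=cv2.INTER_CUBIC))
E
```

```text
(no output)
```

View pics/sc.png

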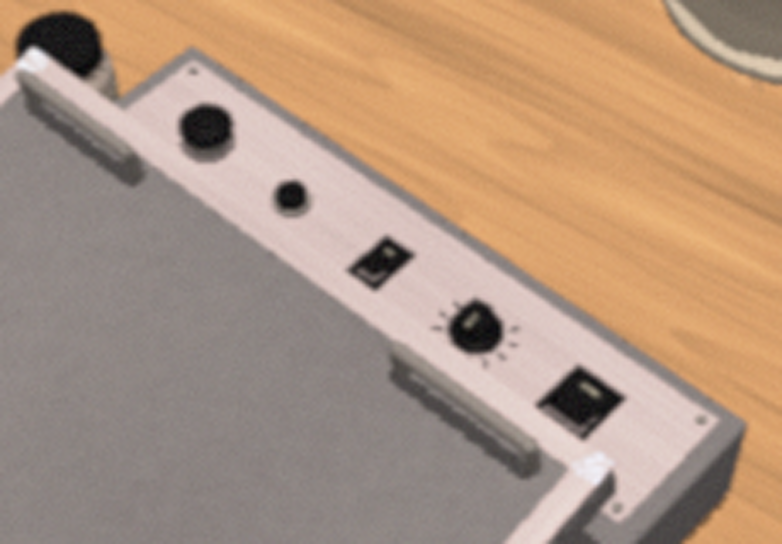

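View pics/sd.png

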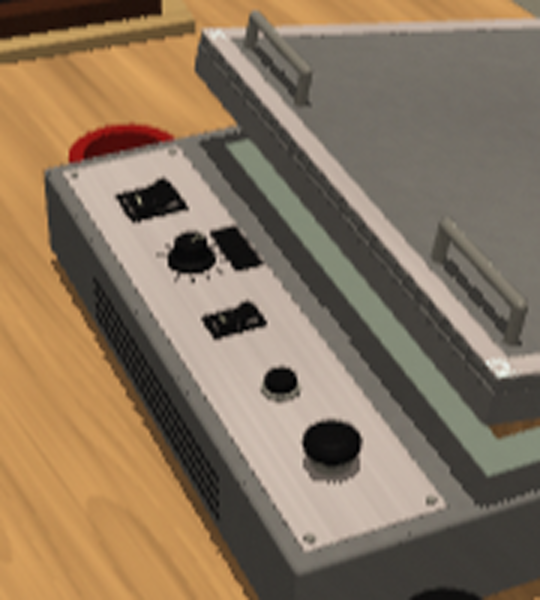

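```bash
cat > h.py <<'E'
import numpy as np
from scipy.optimize import least_squares
def proj(i,X):
    c=i["R"]@X+i["t"];f=240/np.tan(np.radians(i["fovy"]/2));return np.array([i["cx"]+f*c[0]/c[2],i["cy"]+f*c[1]/c[2]])
def U(p,P):
    c,s=np.cos(p[2]),np.sin(p[2]);return np.array([[c,-s,0],[s,c,0],[0,0,1]])@np.array(P)+[p[0],p[1],0]
def lid(a,P): # P in unit frame when shut
    d=np.array(P)-[.245,0,.096];c,s=np.cos(a),np.sin(a)
    return np.array([.245+c*d[0]+s*d[2],d[1],.096-s*d[0]+c*d[2]])
E
python3 - <<'E'
from h import *
from workcell import bot
I={n:bot.camera_info(n) for n in("scene","side")}
D={"scene":((200,140),3.4,[(207,123),(291,193),(381,262),(475,323),(581,402),(745,427),(192,48),(35,53),(597,463)]),
"side":((220,150),3,[(332,441),(281,378),(235,320),(190,243),(152,200),(48,172),(298,573),(500,370),(207,33)])}
P=[(-.185,-.175,.1235),(-.185,-.09,.108),(-.185,-.005,.103),(-.185,.082,.115),(-.185,.17,.103),(-.25,.26,.095),(-.25,-.26,.095)]
L=[(-.12,-.25,.134),(-.12,.25,.134)]
def r(p):
    o=[]
    for n,(of,s,px) in D.items():
        for X,u in zip(P+[lid(p[3],l) for l in L],px): o+=list(proj(I[n],U(p,X))-(np.array(u)/s+of))
    return np.array(o)
s=least_squares(r,[.5,0,0,.2],loss="soft_l1")
p=s.x;print(p,np.degrees(p[2]));print(r(p).reshape(2,-1,2).round(1).tolist())
np.save("p.npy",p)
for n,X in dict(lid0=lid(p[3],(-.085,0,.134)),lid1=(-.085,0,.134),mains=(-.1735,.17,.1076),pump=(-.1754,-.005,.1068),start=(-.185,-.09,.108)).items():print(n,U(p,X).round(4))
print(bot.get_obs()["tcp_rot"])
E
```

```text
[ 0.7033154  -0.08128206 -0.11894104  0.18715577] -6.81481985040659
[[[-1.6, -1.8], [-1.0, -0.4], [-1.4, -0.7], [-0.7, -1.7], [-1.8, -0.1], [0.6, -0.7], [-0.6, -1.8], [-1.5, -2.1], [3.5, 1.2]], [[-0.0, -4.3], [0.0, -1.8], [0.1, -2.7], [0.8, -1.8], [0.5, -2.2], [-1.2, -2.6], [-1.0, -1.1], [-0.8, 1.1], [-1.2, -2.5]]]
lid0 [ 0.6317 -0.0727  0.1947]
lid1 [ 0.6189 -0.0712  0.134 ]
mains [0.5512 0.1081 0.1076]
pump [ 0.5286 -0.0654  0.1068]
start [ 0.5089 -0.1487  0.108 ]
[-1.79930714e+02 -1.35155760e-03  1.55147708e+02]
```

Call:
play_rows([
  {"slide": [0,0,-37],"angular": [0,0,0],"claw": -1},
  {"slide": [0,0,-37],"angular": [0,0,0],"claw": -1},
  {"slide": [0,0,-37],"angular": [0,0,0],"claw": -1},
  {"slide": [-34.5,-28.8,0],"angular": [0,0,0],"claw": -1},
  {"slide": [-34.5,-28.8,0],"angular": [0,0,0],"claw": -1},
  {"slide": [-34.5,-28.8,0],"angular": [0,0,0],"claw": -1},
  {"slide": [-34.5,-28.8,0],"angular": [0,0,0],"claw": -1},
  {"slide": [-34.5,-28.8,0],"angular": [0,0,0],"claw": -1},
])

```text
time: 0.9
ee_pos: [0.3275, 0.2942, 0.3296]
tcp_rot: [-180.0, -0.0, 155.2]
wrist_force: [0.4, -0.0, 0.3]
opening: -0.0001
grasp_force: 0.0
```

Call:
play_rows([
  {"slide": [-34.5,-28.8,0],"angular": [0,0,0],"claw": -1},
  {"slide": [-34.5,-28.8,0],"angular": [0,0,0],"claw": -1},
  {"slide": [-34.5,-28.8,0],"angular": [0,0,0],"claw": -1},
  {"slide": [-34.5,-28.8,0],"angular": [0,0,0],"claw": -1},
  {"slide": [-34.5,-28.8,0],"angular": [0,0,0],"claw": -1},
  {"slide": [-34.5,-28.8,0],"angular": [0,0,0],"claw": -1},
  {"slide": [-34.5,-28.8,0],"angular": [0,0,0],"claw": -1},
  {"slide": [-34.5,-28.8,0],"angular": [0,0,0],"claw": -1},
])

```text
time: 1.7
ee_pos: [0.4811, -0.0311, 0.3297]
tcp_rot: [180.0, -0.0, 155.1]
wrist_force: [0.8, 1.1, 0.4]
opening: -0.0001
grasp_force: 0.0
```

Call:
play_rows([
  {"slide": [-34.5,-28.8,0],"angular": [0,0,0],"claw": -1},
  {"slide": [0,0,0],"angular": [0,0,8.5],"claw": -1},
  {"slide": [0,0,0],"angular": [0,0,8.5],"claw": -1},
  {"slide": [0,0,0],"angular": [0,0,8.5],"claw": -1},
  {"slide": [0,0,0],"angular": [0,0,8.5],"claw": -1},
  {"slide": [0,0,0],"angular": [0,0,8.5],"claw": -1},
  {"slide": [0,0,0],"angular": [0,0,8.5],"claw": -1},
  {"slide": [0,0,0],"angular": [0,0,8.5],"claw": -1},
])

```text
time: 2.5
ee_pos: [0.4999, -0.0698, 0.3295]
tcp_rot: [-180.0, -0.0, 95.3]
wrist_force: [-0.3, 0.1, 0.1]
opening: -0.0001
grasp_force: 0.0
```

Call:
play_rows([
  {"slide": [0,0,0],"angular": [0,0,8.5],"claw": -1},
  {"slide": [0,0,0],"angular": [0,0,8.5],"claw": -1},
  {"slide": [0,0,0],"angular": [0,0,8.5],"claw": -1},
  {"slide": [0,0,0],"angular": [0,0,8.5],"claw": -1},
  {"slide": [0,0,0],"angular": [0,0,8.5],"claw": -1},
  {"slide": [0,0,0],"angular": [0,0,8.5],"claw": -1},
  {"slide": [0,0,0],"angular": [0,0,8.5],"claw": -1},
  {"slide": [0,0,0],"angular": [0,0,8.5],"claw": -1},
])

```text
time: 3.3
ee_pos: [0.4999, -0.0698, 0.3295]
tcp_rot: [-180.0, 0.0, 27.3]
wrist_force: [-0.2, 0.5, -0.6]
opening: 0.0003
grasp_force: 0.0
```

Call:
play_rows([
  {"slide": [0,0,0],"angular": [0,0,8.5],"claw": -1},
  {"slide": [0,0,0],"angular": [0,0,8.5],"claw": -1},
  {"slide": [0,0,0],"angular": [0,0,8.5],"claw": -1},
  {"slide": [0,0,0],"angular": [0,0,8.5],"claw": -1},
  {"slide": [0,0,0],"angular": [0,0,0],"claw": -1},
])

```text
time: 3.8
ee_pos: [0.4999, -0.0698, 0.3296]
tcp_rot: [-180.0, 0.0, -6.5]
wrist_force: [-0.9, -0.7, 0.1]
opening: -0.0001
grasp_force: 0.0
```

```bash
python3 - <<'E'
from workcell import bot
import cv2,pickle
o=bot.get_obs();i=bot.camera_info("wrist");im=bot.camera("wrist")
print(o["time"],o["ee_pos"],o["tcp_rot"],o["q"],o["opening"],bot.tcp_to_tips,o["wrist_force"]);print(i)
pickle.dump(i,open("w1.pkl","wb"));cv2.imwrite("pics/w1.png",im[...,::-1])
E
```

```text
3.8 [ 0.49990862 -0.06979649  0.3295707 ] [-1.79997643e+02  3.73360333e-02 -6.48319244e+00] [-7.94899602e+00  2.95042496e+00  2.06034881e+01  1.07690447e+02
  1.40088879e-03  1.78534197e+02] -0.00011950457330724699 0.019 [-0.85934619 -0.70003259  0.14354234]
{'fovy': 65.70646984690485, 'cx': 321.74859023285205, 'cy': 240.552604906957, 'R': array([[-1.11082514e-01, -9.93811121e-01,  3.61175113e-04],
       [-9.59744167e-01,  1.07369030e-01,  2.59543881e-01],
       [-2.57976374e-01,  2.84841510e-02, -9.65731248e-01]]), 't': array([-0.01428729,  0.42494721,  0.61463761])}
```

View pics/w1.png

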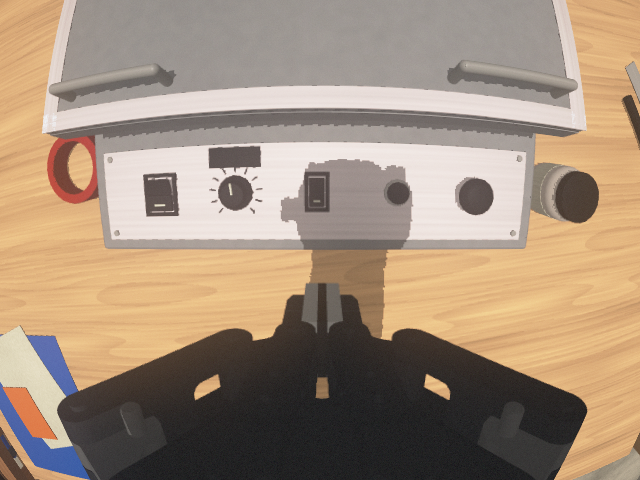

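The wrist view shows the deck straight on: mains (161,195), dial (235,192), pump (317,191), start (397,193), stop (475,195), and front deck corners at (106,248) and (527,248). I'll refit with these.

```bash
cat >> h.py <<'E'
def fish(i,X):
    c=i["R"]@X+i["t"];f=240/np.tan(np.radians(i["fovy"]/2));h=np.hypot(c[0],c[1]);t=np.arctan2(h,c[2]);return np.array([i["cx"],i["cy"]])+f*t*c[:2]/h
E
python3 - <<'E'
from h import *
import pickle
i=pickle.load(open("w1.pkl","rb"));p0=np.load("p.npy")
P=[(-.185,-.175,.1235),(-.185,-.09,.108),(-.185,-.005,.103),(-.185,.082,.115),(-.185,.17,.103),(-.25,.26,.095),(-.25,-.26,.095)]
px=[(476,195),(398,193),(317,191),(235,190),(161,195),(106,248),(527,248)]
r=lambda p:np.array([fish(i,U(p,X))-u for X,u in zip(P,px)]).ravel()
print("tip",fish(i,np.array([.4999,-.0698,.3106])))
s=least_squares(r,p0[:3],loss="soft_l1");p=np.r_[s.x,p0[3]]
print(r(p0).round(1).tolist(),r(p).round(1).tolist(),p,np.degrees(p[2]))
np.save("p2.npy",p)
for q in (p0,p):
  for n,X in dict(lid0=lid(p[3],(-.085,0,.134)),lid1=(-.085,0,.134),mains=(-.1735,.17,.1076),pump=(-.1754,-.005,.1068),start=(-.185,-.09,.108)).items():print(n,U(q,X).round(4))
print([fish(i,U(p,lid(p[3],(-.12,y,.134)))).round() for y in(.25,-.25)])
E
```

```text
tip [321.06865721 277.42998496]
[2.1, 0.4, -1.4, -2.5, -3.0, -2.4, -6.7, 0.5, -5.5, -4.1, -5.7, -3.1, -1.9, 0.1] [4.9, 1.0, 1.7, -1.1, 0.2, -0.3, -3.4, 3.3, -2.6, -0.8, -2.6, 0.5, 0.7, -0.0] [ 0.70096512 -0.08267695 -0.10979013  0.18715577] -6.290511126788719
lid0 [ 0.6317 -0.0727  0.1947]
lid1 [ 0.6189 -0.0712  0.134 ]
mains [0.5512 0.1081 0.1076]
pump [ 0.5286 -0.0654  0.1068]
start [ 0.5089 -0.1487  0.108 ]
lid0 [ 0.6292 -0.0748  0.1947]
lid1 [ 0.6165 -0.0734  0.134 ]
mains [0.5471 0.1053 0.1076]
pump [ 0.5261 -0.0684  0.1068]
start [ 0.5072 -0.1519  0.108 ]
[array([ 41., 131.]), array([588., 128.])]
```

Call:
play_rows([
  {"slide": [0,0,0],"angular": [0,0,-8.56],"claw": -1},
  {"slide": [0,0,0],"angular": [0,0,-8.56],"claw": -1},
  {"slide": [0,0,0],"angular": [0,0,-8.56],"claw": -1},
  {"slide": [0,0,0],"angular": [0,0,-8.56],"claw": -1},
  {"slide": [0,0,0],"angular": [0,0,-8.56],"claw": -1},
  {"slide": [0,0,0],"angular": [0,0,-8.56],"claw": -1},
  {"slide": [0,0,0],"angular": [0,0,-8.56],"claw": -1},
  {"slide": [0,0,0],"angular": [0,0,-8.56],"claw": -1},
])

```text
time: 4.65
ee_pos: [0.4999, -0.0698, 0.3297]
tcp_rot: [-180.0, 0.0, 62.8]
wrist_force: [-0.2, -0.0, -0.5]
opening: -0.0
grasp_force: 0.0
```

Call:
play_rows([
  {"slide": [0,0,0],"angular": [0,0,-8.56],"claw": -1},
  {"slide": [0,0,0],"angular": [0,0,-8.56],"claw": -1},
  {"slide": [0,0,0],"angular": [0,0,-8.56],"claw": -1},
  {"slide": [0,0,0],"angular": [0,0,-8.56],"claw": -1},
  {"slide": [0,0,0],"angular": [0,0,-8.56],"claw": -1},
  {"slide": [0,0,0],"angular": [0,0,-8.56],"claw": -1},
  {"slide": [0,0,0],"angular": [0,0,-8.56],"claw": -1},
  {"slide": [0,0,0],"angular": [0,0,-8.56],"claw": -1},
])

```text
time: 5.45
ee_pos: [0.4999, -0.0698, 0.3297]
tcp_rot: [-180.0, -0.0, 131.2]
wrist_force: [0.4, -0.3, 0.4]
opening: 0.0001
grasp_force: 0.0
```

Call:
play_rows([
  {"slide": [0,0,0],"angular": [0,0,-8.56],"claw": -1},
  {"slide": [0,0,0],"angular": [0,0,-8.56],"claw": -1},
  {"slide": [0,0,0],"angular": [0,0,-8.56],"claw": -1},
  {"slide": [0,0,0],"angular": [0,0,-8.56],"claw": -1},
  {"slide": [0,0,0],"angular": [0,0,-8.56],"claw": -1},
  {"slide": [0,0,0],"angular": [0,0,0],"claw": -1},
])

```text
time: 6.05
ee_pos: [0.4999, -0.0698, 0.3297]
tcp_rot: [-180.0, -0.0, 173.8]
wrist_force: [-0.6, 0.1, -0.4]
opening: -0.0001
grasp_force: 0.0
```

Call:
play_rows([
  {"slide": [-43,3.5,0],"angular": [0,0,0],"claw": -1},
  {"slide": [-43,3.5,0],"angular": [0,0,0],"claw": -1},
  {"slide": [-43,3.5,0],"angular": [0,0,0],"claw": -1},
  {"slide": [0,0,40],"angular": [0,0,0],"claw": -1},
  {"slide": [0,0,40],"angular": [0,0,0],"claw": -1},
  {"slide": [0,0,16],"angular": [0,0,0],"claw": -1},
  {"slide": [0,0,8],"angular": [0,0,0],"claw": -1},
  {"slide": [0,0,4],"angular": [0,0,0],"claw": -1},
])

```text
time: 6.85
ee_pos: [0.6291, -0.0742, 0.2217]
tcp_rot: [-180.0, -0.0, 173.3]
wrist_force: [-0.7, 0.1, 0.9]
opening: -0.0003
grasp_force: 0.0
```

Call:
play_rows([
  {"slide": [0,0,3],"angular": [0,0,0],"claw": -1},
  {"slide": [0,0,3],"angular": [0,0,0],"claw": -1},
  {"slide": [0,0,3],"angular": [0,0,0],"claw": -1},
  {"slide": [0,0,3],"angular": [0,0,0],"claw": -1},
])

```text
time: 7.25
ee_pos: [0.6295, -0.0742, 0.2103]
tcp_rot: [-180.0, 0.1, 173.4]
wrist_force: [1.2, -0.4, 0.1]
opening: -0.0001
grasp_force: 0.0
```

Call:
play_rows([
  {"slide": [0,0,3],"angular": [0,0,0],"claw": -1},
  {"slide": [0.5,0,3],"angular": [0,0,0],"claw": -1},
  {"slide": [0.6,0,3],"angular": [0,0,0],"claw": -1},
  {"slide": [0.6,0,3],"angular": [0,0,0],"claw": -1},
])

```text
time: 7.65
ee_pos: [0.6275, -0.074, 0.1976]
tcp_rot: [-180.0, -0.0, 173.4]
wrist_force: [-0.1, 0.2, -0.3]
opening: 0.0
grasp_force: 0.0
```

Call:
play_rows([
  {"slide": [0.6,0,3],"angular": [0,0,0],"claw": -1},
  {"slide": [0.6,0,3],"angular": [0,0,0],"claw": -1},
  {"slide": [0.6,0,3],"angular": [0,0,0],"claw": -1},
  {"slide": [0.6,0,3],"angular": [0,0,0],"claw": -1},
])

```text
time: 8.05
ee_pos: [0.6252, -0.0737, 0.1856]
tcp_rot: [-180.0, 0.0, 173.4]
wrist_force: [0.6, 1.0, 0.2]
opening: 0.0002
grasp_force: 0.0
```

```bash
python3 - <<'E'
from workcell import bot
import cv2
a=bot.camera("side")[100:340,220:540]
cv2.imwrite("pics/s2.png",cv2.resize(a,None,fx=2.4,fy=2.4,interpolation=cv2.INTER_CUBIC)[...,::-1]);print(bot.get_obs()["wrist_force"])
E
```

```text
[ 0.17228837 -0.22476628 -0.28979115]
```

View pics/s2.png

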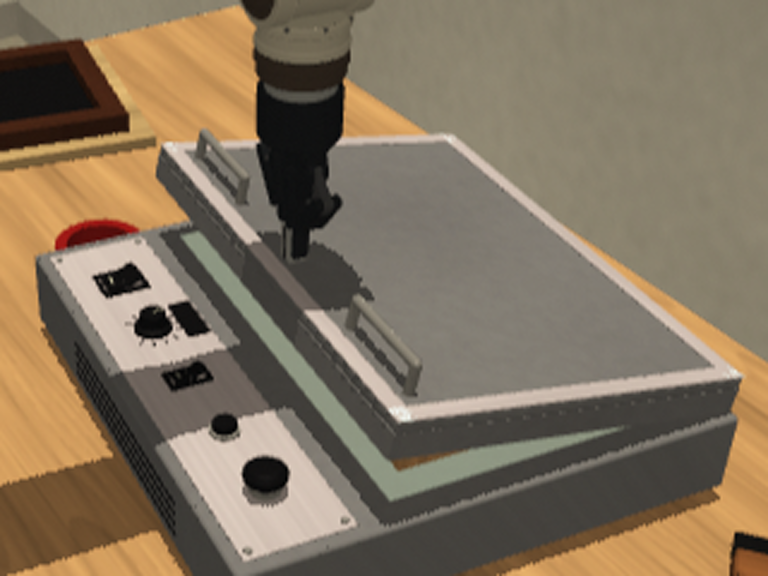

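```bash
python3 - <<'E'
from h import *
from workcell import bot
i=bot.camera_info("side");p=np.load("p2.npy")
for z in(.1666,.18,.195):print(z,(proj(i,np.array([.6252,-.0737,z]))-[220,100])*2.4)
for a in(.1,.12,.15,.187):print(a,[((proj(i,U(p,lid(a,(x,y,.134))))-[220,100])*2.4).round() for x,y in((-.12,-.25),(-.12,.25),(.245,-.25),(.245,.25),(-.085,0))])
E
```

```text
0.1666 [291.35300687 285.72912729]
0.18 [291.7656015 273.7564435]
0.195 [292.23317576 260.18835932]
0.1 [array([388., 453.]), array([154., 170.]), array([741., 376.]), array([448., 134.]), array([289., 287.])]
0.12 [array([391., 446.]), array([155., 164.]), array([742., 376.]), array([449., 134.]), array([290., 281.])]
0.15 [array([394., 435.]), array([157., 154.]), array([743., 376.]), array([449., 134.]), array([293., 271.])]
0.187 [array([400., 421.]), array([160., 142.]), array([744., 376.]), array([450., 134.]), array([297., 260.])]
```

The side picture shows the tip at about (296,258), right at the lid surface. The lid's front-right corner, at (400,412), has not moved. The tip looks about 28 mm higher than the reported pose, so I'll check it from the other cameras.

```bash
python3 - <<'E'
from h import *
from workcell import bot
import cv2,pickle
s=bot.camera("scene")[130:330,180:380];o=bot.get_obs();i=bot.camera_info("wrist");w=bot.camera("wrist")
pickle.dump(i,open("w2.pkl","wb"))
w=w[100:400,120:520]
im=np.zeros((600,800,3),np.uint8)
im[:400,:400]=cv2.resize(s,(400,400),interpolation=cv2.INTER_CUBIC);im[:300,400:]=w
cv2.imwrite("pics/c3.png",im[...,::-1])
print(o["ee_pos"],o["wrist_force"],o["q"])
X=np.array([.6252,-.0737,0])
for z in(.1666,.18,.195):
  Y=X+[0,0,z];print(z,(proj(bot.camera_info("scene"),Y)-[180,130])*2,fish(i,Y)+[280,-100])
E
```

```text
[ 0.62500079 -0.07368721  0.18536866] [ 0.3423036 -0.3662758  0.2843607] [-6.72515819e+00  1.56544412e+01  1.85821956e+01  9.29675717e+01
  2.24730198e-03 -1.27810725e-01]
0.1666 [194.4663989  194.28787984] [601.96965189 178.93000975]
0.18 [193.57874755 186.53217807] [601.97506571 189.32124878]
0.195 [192.56447784 177.67017001] [601.98196729 202.87104174]
```

View pics/c3.png

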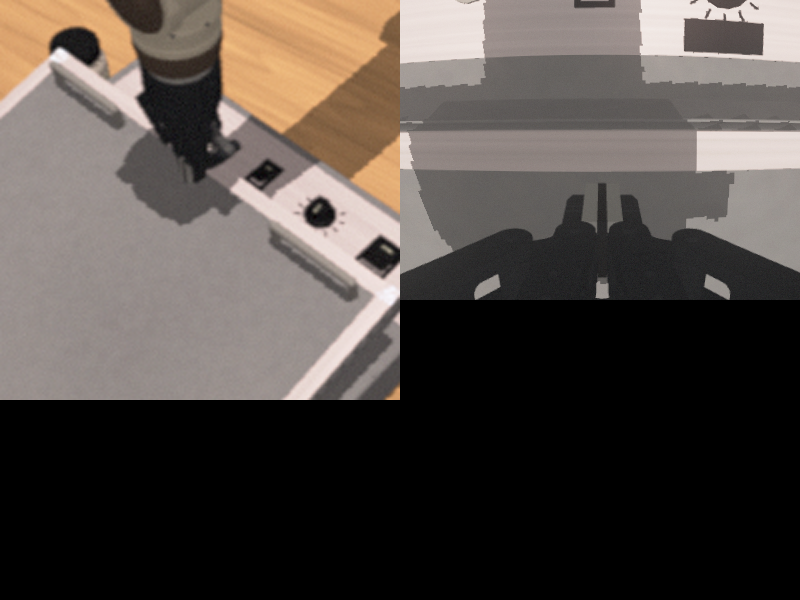

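The scene view shows the tip at about (188,183), and the wrist view shows it at (602,183). Both put it near or just above the lid. With no contact force, I'll keep going down slowly.

Call:
play_rows([
  {"slide": [0.3,0,2],"angular": [0,0,0],"claw": -1},
  {"slide": [0.3,0,2],"angular": [0,0,0],"claw": -1},
  {"slide": [0.3,0,2],"angular": [0,0,0],"claw": -1},
])

```text
time: 8.5
ee_pos: [0.6244, -0.0736, 0.1808]
tcp_rot: [-180.0, 0.1, 173.4]
wrist_force: [-3.1, 0.5, 7.7]
opening: -0.0002
grasp_force: 3.4
```

Contact at 7.7 N, which matches the hinge. I'll push the lid down gently; the rigid stop will also calibrate the tip height.

Call:
play_rows([
  {"slide": [0.6,0,3],"angular": [0,0,0],"claw": -1},
  {"slide": [0.6,0,3],"angular": [0,0,0],"claw": -1},
  {"slide": [0.6,0,3],"angular": [0,0,0],"claw": -1},
  {"slide": [0.5,0,3],"angular": [0,0,0],"claw": -1},
  {"slide": [0.5,0,2],"angular": [0,0,0],"claw": -1},
  {"slide": [0.5,0,2],"angular": [0,0,0],"claw": -1},
])

```text
time: 9.1
ee_pos: [0.6208, -0.0732, 0.1649]
tcp_rot: [-180.0, 0.0, 173.4]
wrist_force: [-4.5, 0.0, 7.2]
opening: -0.0
grasp_force: 3.4
```

Call:
play_rows([
  {"slide": [0.3,0,2],"angular": [0,0,0],"claw": -1},
  {"slide": [0.3,0,2],"angular": [0,0,0],"claw": -1},
  {"slide": [0.3,0,2],"angular": [0,0,0],"claw": -1},
])

```text
time: 9.4
ee_pos: [0.6199, -0.0731, 0.1589]
tcp_rot: [-180.0, 0.0, 173.4]
wrist_force: [-3.9, 0.6, 7.8]
opening: 0.0001
grasp_force: 3.5
```

Call:
play_rows([
  {"slide": [0.2,0,1.5],"angular": [0,0,0],"claw": -1},
  {"slide": [0.2,0,1.5],"angular": [0,0,0],"claw": -1},
  {"slide": [0.2,0,1],"angular": [0,0,0],"claw": -1},
])

```text
time: 9.7
ee_pos: [0.6192, -0.073, 0.1548]
tcp_rot: [180.0, 0.0, 173.4]
wrist_force: [-4.3, 0.4, 7.3]
opening: -0.0
grasp_force: 3.4
```

Call:
play_rows([
  {"slide": [0.2,0,1],"angular": [0,0,0],"claw": -1},
  {"slide": [0.2,0,1],"angular": [0,0,0],"claw": -1},
])

```text
time: 9.9
ee_pos: [0.6188, -0.073, 0.1529]
tcp_rot: [-180.0, 0.0, 173.4]
wrist_force: [-4.1, 1.1, 8.2]
opening: -0.0001
grasp_force: 3.4
```

Call:
play_rows([
  {"slide": [0.3,0,1.5],"angular": [0,0,0],"claw": -1},
  {"slide": [0.3,0,1.5],"angular": [0,0,0],"claw": -1},
])

```text
time: 10.1
ee_pos: [0.6182, -0.0729, 0.1499]
tcp_rot: [-180.0, 0.0, 173.4]
wrist_force: [-4.7, 0.2, 6.9]
opening: 0.0001
grasp_force: 3.4
```

Call:
play_rows([
  {"slide": [0.3,0,1.5],"angular": [0,0,0],"claw": -1},
  {"slide": [0.3,0,1.5],"angular": [0,0,0],"claw": -1},
])

```text
time: 10.3
ee_pos: [0.6176, -0.0729, 0.1468]
tcp_rot: [-180.0, 0.0, 173.4]
wrist_force: [-4.5, -0.4, 7.7]
opening: -0.0002
grasp_force: 3.4
```

Call:
play_rows([
  {"slide": [0.3,0,2],"angular": [0,0,0],"claw": -1},
  {"slide": [0.3,0,2],"angular": [0,0,0],"claw": -1},
  {"slide": [0.3,0,2],"angular": [0,0,0],"claw": -1},
])

```text
time: 10.6
ee_pos: [0.6167, -0.0728, 0.1408]
tcp_rot: [180.0, 0.0, 173.4]
wrist_force: [-3.7, 0.6, 7.5]
opening: -0.0007
grasp_force: 3.5
```

```bash
python3 - <<'E'
from workcell import bot
import cv2
a=bot.camera("side")[100:340,220:540]
cv2.imwrite("pics/s3.png",cv2.resize(a,None,fx=2.4,fy=2.4,interpolation=cv2.INTER_CUBIC)[...,::-1]);o=bot.get_obs();print(o["wrist_force"],o["ee_pos"])
E
```

```text
[-3.53750004 -0.39866241  5.90414898] [ 0.61659244 -0.07274819  0.14041918]
```

View pics/s3.png

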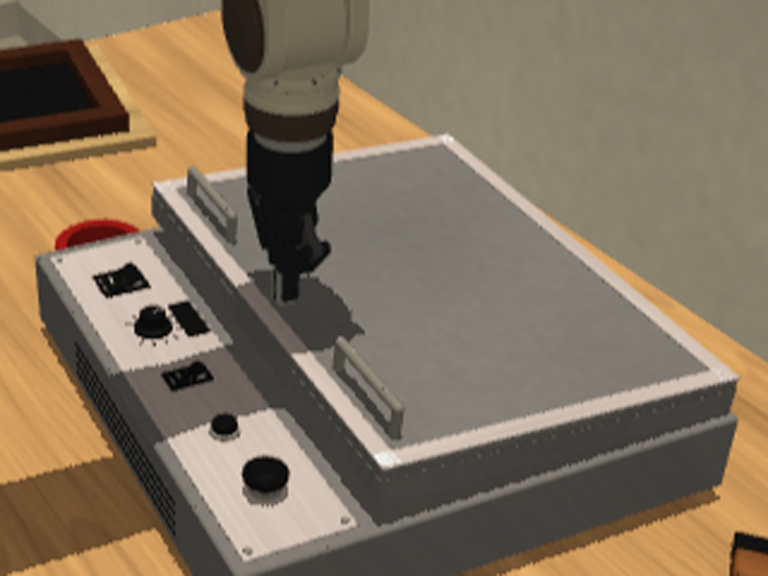

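The side view shows the lid nearly down: its front-right corner is at (388,461), leaving about 20 mm to go. I'll continue slowly until it stops.

Call:
play_rows([
  {"slide": [0.3,0,2],"angular": [0,0,0],"claw": -1},
  {"slide": [0.3,0,2],"angular": [0,0,0],"claw": -1},
  {"slide": [0.3,0,2],"angular": [0,0,0],"claw": -1},
  {"slide": [0.2,0,2],"angular": [0,0,0],"claw": -1},
  {"slide": [0.2,0,2],"angular": [0,0,0],"claw": -1},
])

```text
time: 11.15
ee_pos: [0.6153, -0.0726, 0.1307]
tcp_rot: [-180.0, -0.0, 173.4]
wrist_force: [-5.3, -0.1, 7.2]
opening: -0.0001
grasp_force: 3.5
```

Call:
play_rows([
  {"slide": [0.2,0,1.5],"angular": [0,0,0],"claw": -1},
  {"slide": [0.2,0,1.5],"angular": [0,0,0],"claw": -1},
  {"slide": [0.2,0,1.5],"angular": [0,0,0],"claw": -1},
])

```text
time: 11.45
ee_pos: [0.6147, -0.0725, 0.1262]
tcp_rot: [-180.0, -0.0, 173.4]
wrist_force: [-4.7, 0.4, 6.6]
opening: -0.0005
grasp_force: 3.5
```

Call:
play_rows([
  {"slide": [0.1,0,1],"angular": [0,0,0],"claw": -1},
  {"slide": [0.1,0,1],"angular": [0,0,0],"claw": -1},
])

```text
time: 11.65
ee_pos: [0.6145, -0.0725, 0.1242]
tcp_rot: [180.0, -0.0, 173.4]
wrist_force: [-3.9, -0.1, 8.2]
opening: 0.0001
grasp_force: 3.4
```

Call:
play_rows([
  {"slide": [0.1,0,1],"angular": [0,0,0],"claw": -1},
  {"slide": [0.1,0,1],"angular": [0,0,0],"claw": -1},
])

```text
time: 11.85
ee_pos: [0.6143, -0.0725, 0.1222]
tcp_rot: [-180.0, -0.0, 173.4]
wrist_force: [-5.0, 0.6, 6.6]
opening: -0.0001
grasp_force: 3.5
```

Call:
play_rows([
  {"slide": [0.1,0,1],"angular": [0,0,0],"claw": -1},
  {"slide": [0.1,0,1],"angular": [0,0,0],"claw": -1},
])

```text
time: 12.05
ee_pos: [0.6143, -0.0725, 0.1216]
tcp_rot: [-180.0, 0.1, 173.4]
wrist_force: [-9.0, 0.4, 20.5]
opening: 0.0001
grasp_force: 10.1
```

Call:
play_rows([
  {"slide": [0.1,0,1],"angular": [0,0,0],"claw": -1},
  {"slide": [0.1,0,1],"angular": [0,0,0],"claw": -1},
])

```text
time: 12.25
ee_pos: [0.6143, -0.0725, 0.1215]
tcp_rot: [-180.0, 0.2, 173.4]
wrist_force: [-12.9, 0.9, 31.5]
opening: -0.0
grasp_force: 15.6
```

Call:
play_rows([
  {"slide": [0.1,0,1],"angular": [0,0,0],"claw": -1},
  {"slide": [0.1,0,1],"angular": [0,0,0],"claw": -1},
])

```text
time: 12.45
ee_pos: [0.6144, -0.0725, 0.1214]
tcp_rot: [-180.0, 0.3, 173.4]
wrist_force: [-15.8, 1.6, 42.4]
opening: 0.0001
grasp_force: 21.0
```

Call:
play_rows([
  {"slide": [0.1,0,1],"angular": [0,0,0],"claw": -1},
  {"slide": [0.1,0,1],"angular": [0,0,0],"claw": -1},
])

```text
time: 12.65
ee_pos: [0.6145, -0.0725, 0.1214]
tcp_rot: [-180.0, 0.4, 173.4]
wrist_force: [-19.5, 2.2, 52.9]
opening: 0.0
grasp_force: 26.5
```

The lid is shut: rigid stop at TCP z = 0.1217, with 50 N held statically. The tip's contact plane is therefore TCP z + 12 mm, which also matches the camera's estimate of first contact. Next I'll lift off and go above the mains rocker.

Call:
play_rows([
  {"slide": [0,0,-10],"angular": [0,0,0],"claw": -1},
  {"slide": [0,0,-40],"angular": [0,0,0],"claw": -1},
  {"slide": [0,0,-40],"angular": [0,0,0],"claw": -1},
  {"slide": [21.4,42.5,0],"angular": [0,0,0],"claw": -1},
  {"slide": [21.4,42.5,0],"angular": [0,0,0],"claw": -1},
  {"slide": [21.4,42.5,0],"angular": [0,0,0],"claw": -1},
  {"slide": [21.4,42.5,0],"angular": [0,0,0],"claw": -1},
  {"slide": [0,0,0],"angular": [0,0,0],"claw": -1},
])

```text
time: 13.45
ee_pos: [0.5468, 0.1106, 0.2037]
tcp_rot: [179.9, -0.0, 173.7]
wrist_force: [1.0, -0.2, 0.2]
opening: 0.0002
grasp_force: 0.0
```

Call:
play_rows([
  {"slide": [-2.6,-4.8,40],"angular": [0,0,0],"claw": -1},
  {"slide": [0,0,35],"angular": [0,0,0],"claw": -1},
  {"slide": [0,0,12],"angular": [0,0,0],"claw": -1},
  {"slide": [0,0,0],"angular": [0,0,0],"claw": -1},
])

```text
time: 13.85
ee_pos: [0.5497, 0.1007, 0.1149]
tcp_rot: [-179.9, -0.2, 173.4]
wrist_force: [1.0, 0.1, 0.8]
opening: 0.0001
grasp_force: 0.0
```

```bash
python3 - <<'E'
from h import *
from workcell import bot
import cv2,pickle
o=bot.get_obs();i=bot.camera_info("wrist");w=bot.camera("wrist");s=bot.camera("side")[130:330,220:380]
pickle.dump(i,open("w3.pkl","wb"))
im=np.zeros((580,800,3),np.uint8)
im[:,:464]=cv2.resize(s,(464,580),interpolation=cv2.INTER_CUBIC)
im[:252,464:]=cv2.resize(w,(336,252),interpolation=cv2.INTER_AREA)
im[252:577,464:789]=cv2.resize(w[130:330,220:420],(325,325),interpolation=cv2.INTER_CUBIC)
cv2.imwrite("pics/c4.png",im[...,::-1])
print(o["ee_pos"],o["wrist_force"],o["tcp_rot"])
p0=np.load("p.npy");p=np.load("p2.npy")
for q in(p0,p):
  for X in((-.185,.17,.1025),(-.203,.17,.1025),(-.185,.082,.115)):print(fish(i,U(q,X)).round(1),((proj(bot.camera_info("side"),U(q,X))-[220,130])*2.9).round())
print("tip",fish(i,o["ee_pos"]+[0,0,.012]),(proj(bot.camera_info("side"),o["ee_pos"]+[0,0,.012])-[220,130])*2.9)
E
```

```text
[0.54967834 0.10065516 0.11487051] [1.00587942 0.0679496  0.7730289 ] [-1.79943174e+02 -1.72348872e-01  1.73382600e+02]
[338.2 262.1] [148. 245.]
[338.8 224.8] [128. 250.]
[151.9 267.9] [186. 288.]
[331.1 254.5] [146. 248.]
[331.2 216.8] [126. 253.]
[145.  261.9] [184. 291.]
tip [321.91216351 304.76844955] [162.45855088 222.77104223]
```

View pics/c4.png

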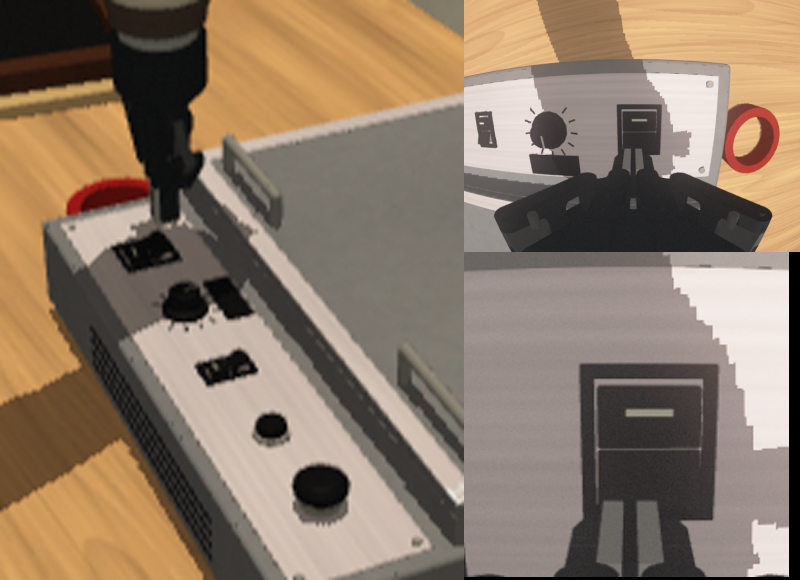

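The side panel shows the lid shut. The wrist panels show the mains pivot at pixel (334.5,251) and the tip centre at column 322. I'll shift about 6 mm left and 3 mm toward the robot, then check.

Call:
play_rows([
  {"slide": [3.7,5.6,0],"angular": [0,0,0],"claw": -1},
  {"slide": [0,0,5],"angular": [0,0,0],"claw": -1},
  {"slide": [0,0,5],"angular": [0,0,0],"claw": -1},
])

```text
time: 14.25
ee_pos: [0.5479, 0.1075, 0.107]
tcp_rot: [180.0, 0.1, 173.4]
wrist_force: [0.6, -0.1, -0.8]
opening: 0.0001
grasp_force: 0.0
```

Call:
play_rows([
  {"slide": [0,0,3],"angular": [0,0,0],"claw": -1},
  {"slide": [0,0,3],"angular": [0,0,0],"claw": -1},
  {"slide": [0,0,2],"angular": [0,0,0],"claw": -1},
  {"slide": [0,0,2],"angular": [0,0,0],"claw": -1},
])

```text
time: 14.65
ee_pos: [0.5477, 0.1071, 0.0965]
tcp_rot: [180.0, 0.0, 173.4]
wrist_force: [0.4, -0.8, 5.2]
opening: 0.0004
grasp_force: 2.2
```

Call:
play_rows([
  {"slide": [0,0,2],"angular": [0,0,0],"claw": -1},
  {"slide": [0,0,2],"angular": [0,0,0],"claw": -1},
])

```text
time: 14.85
ee_pos: [0.548, 0.1072, 0.0928]
tcp_rot: [180.0, 0.1, 173.4]
wrist_force: [0.4, -0.1, 0.9]
opening: -0.0001
grasp_force: 0.4
```

Call:
play_rows([
  {"slide": [0,0,1.5],"angular": [0,0,0],"claw": -1},
  {"slide": [0,0,1.5],"angular": [0,0,0],"claw": -1},
])

```text
time: 15.05
ee_pos: [0.5473, 0.1072, 0.09]
tcp_rot: [180.0, -0.0, 173.4]
wrist_force: [-4.8, -1.1, 16.2]
opening: 0.0001
grasp_force: 8.5
```

Mains snapped over and is bottomed. Now the pump.

Call:
play_rows([
  {"slide": [0,0,-10],"angular": [0,0,0],"claw": -1},
  {"slide": [0,0,-40],"angular": [0,0,0],"claw": -1},
  {"slide": [0.2,-44,0],"angular": [0,0,0],"claw": -1},
  {"slide": [0.2,-44,0],"angular": [0,0,0],"claw": -1},
  {"slide": [0.2,-44,0],"angular": [0,0,0],"claw": -1},
  {"slide": [0.2,-44,0],"angular": [0,0,0],"claw": -1},
  {"slide": [0,0,0],"angular": [0,0,0],"claw": -1},
  {"slide": [0,0,0],"angular": [0,0,0],"claw": -1},
])

```text
time: 15.85
ee_pos: [0.5263, -0.0683, 0.1395]
tcp_rot: [180.0, -0.0, 173.3]
wrist_force: [-0.7, 1.2, -0.5]
opening: 0.0
grasp_force: 0.0
```

Call:
play_rows([
  {"slide": [0,0,20],"angular": [0,0,0],"claw": -1},
  {"slide": [0,0,10],"angular": [0,0,0],"claw": -1},
  {"slide": [0,0,5],"angular": [0,0,0],"claw": -1},
  {"slide": [0,0,3],"angular": [0,0,0],"claw": -1},
  {"slide": [0,0,3],"angular": [0,0,0],"claw": -1},
])

```text
time: 16.35
ee_pos: [0.5267, -0.0671, 0.0986]
tcp_rot: [180.0, 0.0, 173.4]
wrist_force: [-0.3, -0.6, -0.2]
opening: -0.0004
grasp_force: 0.0
```

Call:
play_rows([
  {"slide": [0,0,2],"angular": [0,0,0],"claw": -1},
  {"slide": [0,0,2],"angular": [0,0,0],"claw": -1},
])

```text
time: 16.55
ee_pos: [0.527, -0.0675, 0.0951]
tcp_rot: [180.0, 0.1, 173.4]
wrist_force: [0.8, 1.2, 5.4]
opening: 0.0001
grasp_force: 2.8
```

Call:
play_rows([
  {"slide": [0,0,1.5],"angular": [0,0,0],"claw": -1},
  {"slide": [0,0,1.5],"angular": [0,0,0],"claw": -1},
])

```text
time: 16.75
ee_pos: [0.527, -0.0676, 0.0918]
tcp_rot: [-180.0, 0.1, 173.4]
wrist_force: [-0.0, 0.4, -0.4]
opening: -0.0002
grasp_force: 0.1
```

Call:
play_rows([
  {"slide": [0,0,1.5],"angular": [0,0,0],"claw": -1},
  {"slide": [0,0,1.5],"angular": [0,0,0],"claw": -1},
])

```text
time: 16.95
ee_pos: [0.5265, -0.0676, 0.0899]
tcp_rot: [-180.0, 0.1, 173.4]
wrist_force: [-7.7, 1.9, 24.6]
opening: -0.0003
grasp_force: 12.4
```

The pump is on too. Next is the start button.

Call:
play_rows([
  {"slide": [0,0,-10],"angular": [0,0,0],"claw": -1},
  {"slide": [0,0,-35],"angular": [0,0,0],"claw": -1},
  {"slide": [5.3,-42.1,0],"angular": [0,0,0],"claw": -1},
  {"slide": [5.3,-42.1,0],"angular": [0,0,0],"claw": -1},
  {"slide": [0,0,0],"angular": [0,0,0],"claw": -1},
  {"slide": [0,0,15],"angular": [0,0,0],"claw": -1},
  {"slide": [0,0,10],"angular": [0,0,0],"claw": -1},
  {"slide": [0,0,4],"angular": [0,0,0],"claw": -1},
])

```text
time: 17.75
ee_pos: [0.5055, -0.1488, 0.102]
tcp_rot: [180.0, -0.2, 173.5]
wrist_force: [-0.2, 0.2, -0.0]
opening: 0.0001
grasp_force: 0.0
```

Call:
play_rows([
  {"slide": [0,0,3],"angular": [0,0,0],"claw": -1},
  {"slide": [0,0,3],"angular": [0,0,0],"claw": -1},
  {"slide": [0,0,2],"angular": [0,0,0],"claw": -1},
])

```text
time: 18.05
ee_pos: [0.5065, -0.1496, 0.0963]
tcp_rot: [-180.0, 0.0, 173.4]
wrist_force: [-1.1, 0.8, 0.7]
opening: 0.0003
grasp_force: 0.0
```

Call:
play_rows([
  {"slide": [0,0,2],"angular": [0,0,0],"claw": -1},
  {"slide": [0,0,2],"angular": [0,0,0],"claw": -1},
])

```text
time: 18.25
ee_pos: [0.5065, -0.1497, 0.0927]
tcp_rot: [180.0, 0.0, 173.4]
wrist_force: [-2.3, 1.1, 3.0]
opening: 0.0001
grasp_force: 1.7
```

Call:
play_rows([
  {"slide": [0,0,1.5],"angular": [0,0,0],"claw": -1},
  {"slide": [0,0,1.5],"angular": [0,0,0],"claw": -1},
  {"slide": [0,0,1],"angular": [0,0,0],"claw": -1},
])

```text
time: 18.55
ee_pos: [0.5066, -0.1498, 0.0903]
tcp_rot: [180.0, 0.1, 173.4]
wrist_force: [-6.8, 5.2, 22.0]
opening: -0.0002
grasp_force: 11.2
```

Call:
play_rows([
  {"slide": [0,0,0.5],"angular": [0,0,0],"claw": -1},
  {"slide": [0,0,0],"angular": [0,0,0],"claw": -1},
  {"slide": [0,0,-5],"angular": [0,0,0],"claw": -1},
  {"slide": [0,0,-15],"angular": [0,0,0],"claw": -1},
  {"slide": [0,0,-40],"angular": [0,0,0],"claw": -1},
  {"slide": [20,0,-40],"angular": [0,0,0],"claw": -1},
  {"slide": [40,0,-20],"angular": [0,0,0],"claw": -1},
  {"slide": [40,0,0],"angular": [0,0,0],"claw": -1},
])

```text
time: 19.35
ee_pos: [0.407, -0.1389, 0.2114]
tcp_rot: [-179.9, 0.2, 173.4]
wrist_force: [-0.6, -0.6, 0.9]
opening: 0.0002
grasp_force: 0.0
```

Call:
play_rows([
  {"slide": [0,0,0],"angular": [0,0,0],"claw": -1},
  {"slide": [0,0,0],"angular": [0,0,0],"claw": -1},
])

```text
time: 19.55
ee_pos: [0.4068, -0.1388, 0.2089]
tcp_rot: [-180.0, 0.1, 173.4]
wrist_force: [0.5, -0.2, 0.8]
opening: -0.0002
grasp_force: 0.0
```

```bash
python3 - <<'E'
from workcell import bot
import cv2,numpy as np
s=bot.camera("side")[150:330,220:400];w=bot.camera("scene")[140:320,200:430]
cv2.imwrite("pics/f.png",np.hstack([cv2.resize(s,(400,400),interpolation=cv2.INTER_CUBIC),cv2.resize(w,(400,313),interpolation=cv2.INTER_CUBIC)[:400] if 0 else cv2.copyMakeBorder(cv2.resize(w,(400,313),interpolation=cv2.INTER_CUBIC),0,87,0,0,0)])[...,::-1])
E
```

```text
(no output)
```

View pics/f.png

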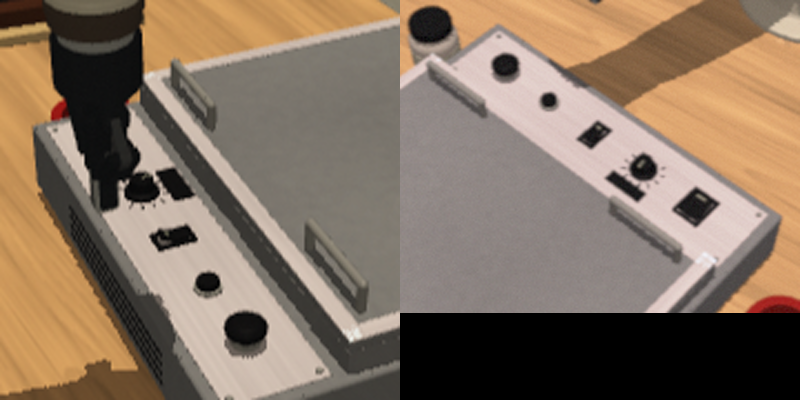

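The final picture shows the lid shut and the far halves of both rockers down, mains at (697,207) and pump at (595,134) in the scene panel. The start button is back out and the arm is clear, so I'm handing in.

```bash
python3 -c "
from workcell import bot
print(bot.job_done())"
```

```text
the job is handed in; nothing more can be done
None
```

I pushed the lid shut without slamming it, switched on mains then pump, pressed start fully in and let it come back out, and handed the job in at about 20 s with the arm clear; no verdict was returned.

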